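# Lock the drum of the hand-cranked grater with its cross pin

### The job

Lock the drum of the hand-cranked grater for storage. Its crank leans towards the robot: push it up and over the top, away from the robot, until the red-headed pin drops into the hidden hole in the shaft and the crank catches, without forcing the crank; then press the pin straight down until its head is flush on the housing, and leave the jar, the garlic and the small mug where they stand.

Things in the scene. Friction and masses are not known exactly. Their poses are not given: they have to be found in the camera images.
- grater: Green drum grater fixed to the worktop, upright. Origin: under the pin hole at worktop height; x runs along the shaft from the crank end (-x, the robot's right) to the drum (+x, its left), y roughly towards the robot. Base plate x -52 to 163 mm, 115 wide, 14 high; housing round the pin 56 x 60 mm, flat top at z = 128; drum hood x 29 to 151, 114 wide, top z = 134. Shaft axis z = 80, y = 0.
- guide_mouth (a point): Mouth of the upright pin hole, in the flat top of the housing, 128 mm above the worktop. Once the pin has dropped into the shaft it rests on a spring clip; 6 to 12 N on its head pushes it on, and it stays where it is pushed. A crank still under load pinches the pin, so ease off the crank before pressing.
- shaft_front (a point): Point on the shaft's axis, 80 mm above the worktop, at x = -90 mm in the grater's frame. The hole's angle to the crank is unmarked and differs each time: when it lines up the crank stands between 0.2 rad short of upright and 0.5 rad past it; the pin then drops 6 to 7 mm by itself and within another 0.3 rad the crank catches firmly.
- crank_knob (a point): Near the middle of the crank's wooden knob, a cylinder 22 mm across parallel to the shaft (x -75 to -117 mm in the grater's frame, this point at -96), 70 mm from the shaft's axis. Steel crank arm at x -66 to -74. It starts leaning 0.2 to 0.95 rad to the grater's +y side, towards the robot, and turns over the top towards -y with light friction (a few N); it stays where it is left.
- crank: The whole crank: dark steel hub and arm with the wooden knob. Origin: on the shaft axis, right under the pin (80 mm above the worktop); x along the shaft, z along the arm towards the knob. Not to be forced: an ordinary push of 5 to 25 N does no harm.
- lock_pin: Loose steel pin, 10 mm across, 76 mm long under its head, standing upright in the hole in the housing. Origin: middle of its tapered foot; z along the pin to its head. At the start the foot rests on the 40 mm shaft, 100 mm above the worktop; when fully home it is 52 mm above.
- pin_head (a point): Centre of the top of the pin's red head (28 mm across, 12 mm high): 188 mm above the worktop at the start, 140 mm when the pin is home and the head's underside lies on the housing. Wall cabinets, underside about 0.5 m up, hang behind the grater: lift the hand no higher than needed.
- garlic_1: Garlic bulb, 60 mm across and 59 mm high, loose, standing to the left of the grater, beyond its drum. Origin: centre of its underside. To be left alone.
- jar_1: Small jar with a black lid, 63 mm across and 94 mm high, loose, behind the grater as the robot sees it. Origin: centre of its underside. To be left alone.
- mug_2: Small white cup with a handle, 62 x 89 x 52 mm, loose, to the right of the grater, beyond the crank. Origin: middle of its underside. To be left alone.
There are look-alikes about, which are no part of the job. What is meant by the lock_pin is not turquoise or yellow, and is the smaller of those in its own colour.

How it is judged:
By the outcome, as a careful person would: the job done as asked, in the order asked, and still so for the second after the job is handed in, with the robot touching nothing.
It also fails if it takes over 45 s, if anything falls off the work surface, if the arm or the gripper's body presses on something with over 40 N, if the wrist force passes 120 N, or if a joint passes its speed limit or range.

### The arm

A 6-joint arm with a two-finger parallel gripper is mounted at the origin on a cart in front of the work surface, level with it; the furniture and walls round the work are solid. World frame = base frame: x ahead of the robot, y to its left, z up, the work surface at z = 0. Lengths are in mm, angles in rad, forces in N, time in s.
With the tool pointing down it reaches from about 275 to 750 mm from the base axis. Payload 10.2 kg.
Tool frame: the origin (TCP) lies between the finger pads; the fingertips stand 11 mm ahead of it and the grasp point (between the pads) lies 8 mm behind it; z points along the fingers, y is the line along which they close (so a half turn about z gives the same grasp; the last joint's range is limited). The gripper opens to 85 mm and grips with 20 to 120 N. Pads are 22 mm wide; open, the fingers measure 114 mm over their backs; the gripper's body (76 mm by 85 mm) begins 54 mm behind the grasp point. The pads swing forward as they close: fully open they stand 13 mm farther back than shut.
Start: joints at [1.051, 0.313, 1.498, -0, 1.331, -0.223], TCP at [153.555, 502.048, 242.294] pointing down, gripper open.
Joint ranges: [-2.94, 2.94], [-0.97, 2.17], [0.19, 2.56], [-1.23, 4.37], [0.02, 3.11], [-2.88, 2.88]. Speed limits (rad/s): [2.39, 2.39, 3.01, 3.14, 3.14, 3.14].

### API

Orientations are given as a unit quaternion [w, x, y, z].
In Python, from rig import sense, eyes, finish_job gives the robot as it stands.
- The arm moves only by the shell command python3 -m jog 'ROWS' [FORCE]. ROWS is JSON, a list of rows, each a list of 7 numbers: the shift along the tool's x, y, z in m, then the turn, a rotation vector about the tool's x, y, z in rad, then the finger opening in m, from 0 to 0.0854. In form: [[dx, dy, dz, rx, ry, rz, gripper], ...]. A call has 1 to 5 rows; each row shifts and turns the commanded pose from where the row before left it, along the tool's axes as they then stand; what a row does not reach is not made up. A row lasts 1/10 s, in which the tool goes at most 50 mm and 8.59 degrees, less where a joint would pass 70% of its speed; a pose out of reach is approached as far as the arm can. A call is refused whole if a number of a shift passes 0.05 or a number of a turn 0.15, either way. A call with a gripper value outside its range is refused whole. The fingers move at their own pace and stop on an object; FORCE is the grip in N (left out, the last holds). Time passes only in rows, so rows that do not move let the fingers close. It gives the time, the measured TCP pose, the force, the opening and the grip force at its end, in the units of the state.
- sense(): the state, without advancing time (a new reading comes with each control period).
- eyes.capture(name): name is "side" or "top"; returns the picture (384x512x3 uint8, red, green, blue); there is no depth.
- eyes.calibration(name): a dict with "fx", "fy", "cx", "cy" (pixels), "dist" ([k1, k2, p1, p2, k3] as OpenCV has them; the pictures are not rectified), "cam_to_world" (4x4, takes a point from camera to world coordinates). Camera axes: x right, y down, z forward; pixel columns grow to the right and rows downward; lengths in mm; the calibration is good to about 2 mm. A picture is of the moment at which its call begins. calibration takes no time and is no camera call.
- finish_job(): hands the job in; it is judged then, once.
The state is a dict: "time_s": time; "joints": joint angles; "dq": joint speeds; "tau": joint torques, N m; "eef_pos": TCP position; "ee_rot": TCP orientation; "force": force on the tool from outside, world axes, zero at the start; "wrist_torque": the same for the moment, N m; "grip_width": opening from 0.0 (shut) to 1.0 (fully open); "grip_force": force on a finger pad.
Only numpy, scipy, OpenCV 4.12 (cv2) and the standard library are available. Lean on these libraries where they do the work, as an engineer would, in place of code of your own. Each camera call takes 0.05 s, during which the arm holds its last target. There are 200 camera calls.

## Working session

There is one attempt and no reset: what is moved stays moved. The work goes in short steps, Python scripts to look and compute and a shell command to move; the robot and the scene stay as the last step left them, time stands still between calls to the robot, and variables do not carry over. Pictures are saved under pics/ and viewed, at most 10 in all, crops included, and the job is handed in when it is done.

```bash
mkdir -p pics; ls
python3 - <<'E'
from rig import sense, eyes
import cv2,numpy as np
s=sense();print({k:np.round(v,3).tolist() for k,v in s.items()})
for n in("side","top"):
    c=eyes.calibration(n);print(n,{k:np.round(v,3).tolist() for k,v in c.items()})
    cv2.imwrite(f"pics/{n}0.png",cv2.cvtColor(eyes.capture(n),cv2.COLOR_RGB2BGR))
a=np.vstack([cv2.imread("pics/side0.png"),cv2.imread("pics/top0.png")])
E
```

```text
pics
{'time_s': 0.0, 'joints': [1.051, 0.313, 1.498, 0.0, 1.331, -0.223], 'dq': [-0.001, -0.001, -0.001, -0.001, -0.001, -0.001], 'tau': [0.0, -41.227, -25.974, -0.0, 0.004, 0.0], 'eef_pos': [153.42, 501.84, 241.742], 'ee_rot': [-0.0, 0.148, 0.989, -0.001], 'force': [-0.278, 0.33, -0.172], 'wrist_torque': [0.008, 0.005, 0.001], 'grip_force': 0.0, 'grip_width': 1.002}
side {'fx': 449.639, 'fy': 449.639, 'cx': 258.989, 'cy': 186.217, 'dist': [-0.107, 0.0, 0.0, 0.0, 0.0], 'cam_to_world': [[-1.0, -0.028, 0.002, 535.706], [-0.026, 0.876, -0.481, 599.413], [0.011, -0.481, -0.877, 1007.726], [0.0, 0.0, 0.0, 1.0]]}
top {'fx': 482.38, 'fy': 482.38, 'cx': 255.236, 'cy': 184.689, 'dist': [-0.113, 0.0, 0.0, 0.0, 0.0], 'cam_to_world': [[0.023, -0.994, 0.104, 389.086], [-0.999, -0.025, -0.025, 116.023], [0.028, -0.103, -0.994, 1481.37], [0.0, 0.0, 0.0, 1.0]]}
```

View pics/side0.png

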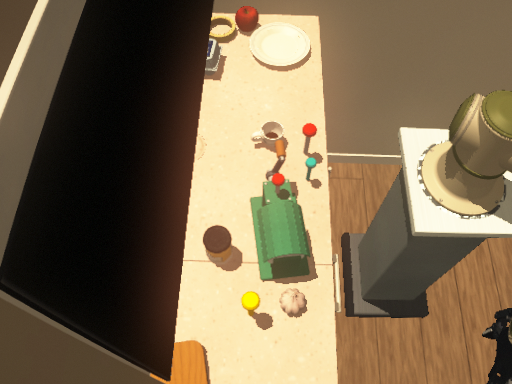

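View pics/top0.png

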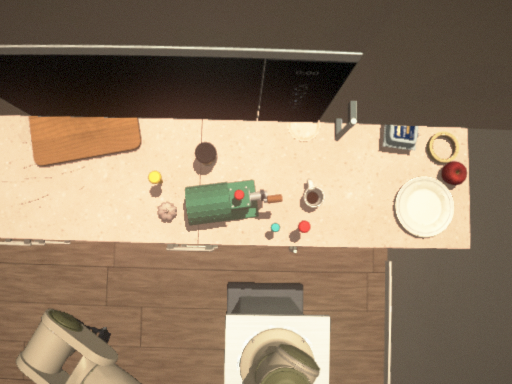

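Candidates for the pin: red at side (278,180)/top (239,195), which stands on the grater; a larger red at side (309,130)/top (304,227); turquoise at side (310,162)/top (275,228); yellow at side (251,301)/top (154,178). I choose the red one on the grater. The orange-brown knob is at side (281,150)/top (274,199). I'll check the choice in a crop and triangulate.

```bash
cat > h.py <<'E'
import cv2,numpy as np
from rig import sense,eyes
def ray(n,uv):
    c=eyes.calibration(n);K=np.array([[c['fx'],0,c['cx']],[0,c['fy'],c['cy']],[0,0,1.]])
    p=cv2.undistortPoints(np.array([[uv]],float),K,np.array(c['dist'],float))[0,0]
    T=np.array(c['cam_to_world']);d=T[:3,:3]@[*p,1];return T[:3,3],d/np.linalg.norm(d)
def onz(n,uv,z):
    o,d=ray(n,uv);return o+d*(z-o[2])/d[2]
def tri(a,b):
    o1,d1=ray('side',a);o2,d2=ray('top',b)
    t=np.linalg.lstsq(np.c_[d1,-d2],o2-o1,rcond=None)[0];p,q=o1+d1*t[0],o2+d2*t[1]
    return (p+q)/2,np.linalg.norm(p-q)
def blobs(img,lo,hi,amin=15):
    m=cv2.inRange(cv2.cvtColor(img,cv2.COLOR_RGB2HSV),lo,hi)
    n,l,s,c=cv2.connectedComponentsWithStats(m)
    return [(np.round(c[i],1).tolist(),s[i].tolist()) for i in range(1,n) if s[i,4]>=amin],l
E
python3 - <<'E'
from h import *
I={n:cv2.cvtColor(cv2.imread(f"pics/{n}0.png"),cv2.COLOR_BGR2RGB) for n in("side","top")}
for n in I:
    print(n,'red',[b for b in blobs(I[n],(0,200,120),(4,255,255))[0]])
    print(n,'org',[b for b in blobs(I[n],(5,150,90),(16,255,255))[0]])
    b,l=blobs(I[n],(60,80,30),(85,255,255),200)
    print(n,'green',b)
a=cv2.resize(I['side'][110:290,180:340],None,fx=2.5,fy=2.5,interpolation=2)
b=cv2.resize(I['top'][140:260,140:340],None,fx=2,fy=2,interpolation=2)
o=np.zeros((450,800,3),np.uint8);o[:,:400]=a;o[:240,400:]=b
cv2.imwrite('pics/crop1.png',o[:,:,::-1])
E
```

```text
side red [([309.1, 129.0], [303, 124, 13, 11, 115]), ([277.8, 178.4], [273, 173, 11, 11, 95])]
side org [([247.0, 18.7], [235, 6, 23, 26, 426]), ([271.6, 135.0], [266, 133, 12, 5, 43]), ([308.8, 134.5], [303, 132, 13, 5, 25]), ([279.6, 147.9], [275, 140, 11, 18, 145]), ([276.7, 183.5], [272, 180, 12, 6, 21]), ([221.5, 253.2], [207, 245, 24, 16, 145]), ([186.9, 364.3], [150, 341, 58, 43, 1475])]
side green []
top red []
top org [([76.6, 127.4], [31, 116, 106, 35, 1697]), ([123.3, 132.9], [119, 130, 10, 8, 26]), ([457.5, 172.0], [455, 169, 6, 7, 24])]
top green []
```

View pics/crop1.png

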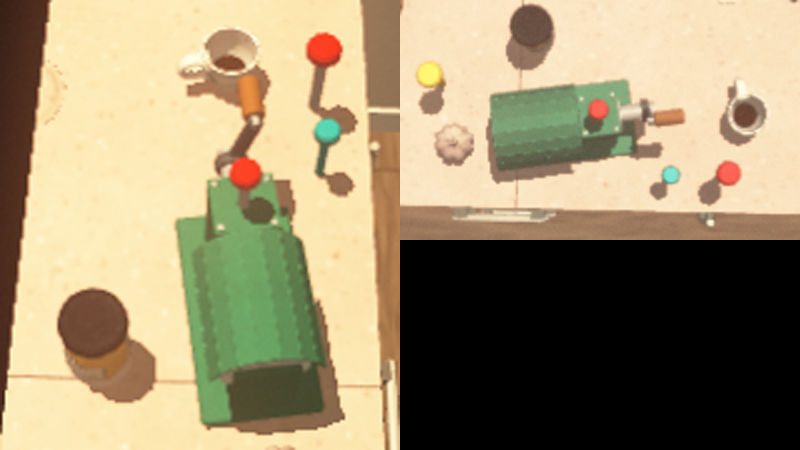

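The crop confirms it: the red-headed pin at side (278,179) stands in the housing and is smaller than the free-standing red one. The crank goes to the right, leaning towards the robot. Next I measure.

Run:
```python
from h import *
I={n:cv2.cvtColor(cv2.imread(f"pics/{n}0.png"),cv2.COLOR_BGR2RGB) for n in("side","top")}
r=blobs(I['top'],(0,165,110),(8,255,255))[0];r+=blobs(I['top'],(172,165,110),(180,255,255))[0];print(r)
o=blobs(I['top'][185:215,262:290],(3,90,60),(13,255,255),5);print(o[0])
for x in I['top'][194:204,262:286:2]: pass
P={}
for b in r:
  if 225<b[0][0]<250: P['pin']=tri((277.6,179.2),b[0]); print(P,onz('top',b[0],186),onz('side',(277.8,178.4),187))
S=blobs(I['side'],(5,150,90),(16,255,255))[0]
for b in o[0]:
  print('knob',tri((279.6,147.9),(b[0][0]+262,b[0][1]+185)))
for n in I:
  h=cv2.cvtColor(I[n],cv2.COLOR_RGB2HSV);m=cv2.inRange(h,(50,60,20),(95,255,255))
  cs=max(cv2.findContours(m,0,1)[0],key=cv2.contourArea);print(n,cv2.minAreaRect(cs),cv2.approxPolyDP(cs,3,True)[:,0].tolist())
print('jar',onz('top',(205,153),94),'mug',onz('top',(313,199),52),'turq',tri((310.5,162),(275.5,227.5)),'bigred',tri((309,130),(304.5,227)))
```

```text
[([455.6, 171.9], [446, 163, 20, 20, 279]), ([238.6, 194.6], [235, 190, 9, 10, 57]), ([303.7, 226.5], [299, 221, 11, 11, 85])]
[([12.1, 13.4], [5, 9, 16, 10, 119])]
{'pin': (array([497.88436591, 127.25306469, 179.9778388 ]), np.float64(2.3405578231568547))} [496.23900051 127.44891739 186.        ] [498.92160519 129.00816987 187.        ]
knob (array([492.31877158,  29.03315189, 152.02383717]), np.float64(2.8055636893888605))
side ((282.3914794921875, 224.5375213623047), (62.7826042175293, 39.362979888916016), 82.23483276367188) [[271, 195], [274, 199], [267, 205], [269, 216], [263, 220], [267, 257], [306, 253], [291, 203]]
top ((219.97003173828125, 197.79000854492188), (26.445791244506836, 69.29646301269531), 81.8698959350586) [[252, 181], [195, 188], [197, 193], [186, 194], [186, 205], [192, 208], [187, 212], [231, 208], [236, 188], [241, 188], [245, 197], [234, 207], [246, 206], [247, 189], [243, 187], [253, 191]]
jar [622.73757488 229.15980667  94.        ] mug [499.61759359 -93.60641664  52.        ] turq (array([413.23947112,  18.49226943,  78.44711056]), np.float64(2.7172489083110807)) bigred (array([416.32772209, -63.74260646,  96.97093943]), np.float64(3.032056375672843))
```

```bash
python3 -m jog '[[0,0,0,0,0,-0.15,0],[0,0,0,0,0,-0.15,0],[0,0,0,0,0,-0.15,0],[-0.018,-0.043,0,0,0,0,0],[-0.018,-0.043,0,0,0,0,0]]' 40; python3 -m jog '[[-0.018,-0.043,0,0,0,0,0],[-0.018,-0.043,0,0,0,0,0],[-0.018,-0.043,0,0,0,0,0],[-0.018,-0.043,0,0,0,0,0],[-0.018,-0.043,0,0,0,0,0]]'
cat >> h.py <<'E'
from scipy.spatial.transform import Rotation as Ro
def todo(p):
    s=sense();q=s['ee_rot'];R=Ro.from_quat([*q[1:],q[0]]).as_matrix()
    print('t',s['time_s'],np.round(s['eef_pos'],1),'yaxis',np.round(R[:,1],3),'z',np.round(R[:,2],3),'todo tool mm',np.round(R.T@(np.array(p)-s['eef_pos']),1),'F',np.round(s['force'],1))
E
python3 -c "
from h import *
todo([448,18.5,136])"
```

```text
time_s: 0.6
eef_pos: [202.2, 421.6, 241.7]
ee_rot: [-0.0, -0.078, 0.997, -0.0]
force: [1.3, -0.6, 0.0]
grip_width: 0.142
grip_force: 0.0
time_s: 1.1
eef_pos: [324.4, 222.1, 242.2]
ee_rot: [-0.0, -0.077, 0.997, 0.0]
force: [0.5, 1.1, 0.3]
grip_width: 0.002
grip_force: 0.0
t 1.1 [324.4 222.1 242.2] yaxis [-0.153  0.988  0.   ] z [-0.  0. -1.] todo tool mm [ -91.  -220.1  106.2] F [0.5 1.1 0.3]
```

```bash
python3 -m jog '[[-0.018,-0.044,0,0,0,0,0],[-0.018,-0.044,0,0,0,0,0],[-0.018,-0.044,0,0,0,0,0],[-0.018,-0.044,0,0,0,0,0],[-0.018,-0.044,0,0,0,0,0]]';python3 -m jog '[[0,0,0.03,0,0,0,0],[0,0,0.03,0,0,0,0],[0,0,0.03,0,0,0,0],[0,0,0.016,0,0,0,0],[0,0,0,0,0,0,0]]'
python3 - <<'E'
from h import *
todo([448,18.5,136])
I={n:eyes.capture(n) for n in('side','top')}
a=cv2.resize(I['side'][110:230,230:340],None,fx=4,fy=4,interpolation=2)
b=cv2.resize(I['top'][160:260,220:320],None,fx=3.5,fy=3.5,interpolation=2)
o=np.zeros((480,790,3),np.uint8);o[:,:440]=a;o[:350,440:790]=b
cv2.imwrite('pics/crop2.png',o[:,:,::-1])
print(blobs(I['side'],(0,200,120),(4,255,255))[0])
E
```

```text
time_s: 1.6
eef_pos: [447.1, 18.1, 242.2]
ee_rot: [-0.0, -0.076, 0.997, 0.0]
force: [0.9, 0.3, -0.5]
grip_width: 0.003
grip_force: 0.0
time_s: 2.1
eef_pos: [445.3, 20.3, 134.4]
ee_rot: [-0.002, -0.076, 0.997, 0.001]
force: [0.7, 0.0, -0.9]
grip_width: 0.002
grip_force: 0.0
t 2.1 [445.3  20.3 134.4] yaxis [-0.152  0.988  0.002] z [-0.005  0.001 -1.   ] todo tool mm [-2.4 -2.2 -1.6] F [ 0.7  0.  -0.9]
[([277.5, 178.1], [272, 173, 12, 11, 104])]
```

View pics/crop2.png

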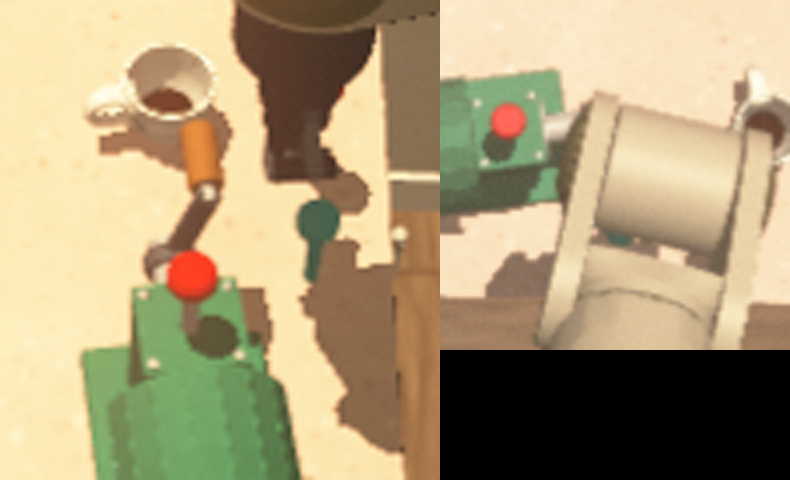

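Side view: the pin's red head is at (278,178), the knob at (280,148), and the closed fingers at (300,150) stand level with the knob on the robot's side, with a free path. Now push.

```bash
cat > w.py <<'E'
from h import *
im=eyes.capture('side')
r=[b for b in blobs(im,(0,200,120),(4,255,255))[0] if abs(b[0][0]-278)<8 and 165<b[0][1]<200]
k=[b for b in blobs(im,(5,150,90),(16,255,255),30)[0] if 255<b[0][0]<290 and 138<b[0][1]<170]
print('pin',r,'knob',k);todo([0,0,0])
E
python3 -m jog '[[-0.01,0,0,0,0,0,0],[-0.008,0,0,0,0,0,0],[-0.004,0,0,0,0,0,0],[-0.004,0,0,0,0,0,0],[0,0,0,0,0,0,0]]';python3 w.py;python3 -m jog '[[-0.004,0,0,0,0,0,0],[-0.004,0,0,0,0,0,0],[0,0,0,0,0,0,0]]';python3 w.py
```

```text
time_s: 2.7
eef_pos: [472.6, 24.2, 136.3]
ee_rot: [0.0, -0.077, 0.997, -0.0]
force: [-0.4, 0.1, 0.4]
grip_width: 0.003
grip_force: 0.0
pin [([279.1, 178.2], [274, 173, 12, 11, 100])] knob [([279.0, 147.8], [274, 140, 11, 18, 146])]
t 2.75 [472.3  24.1 136.3] yaxis [-0.153  0.988  0.   ] z [-0.  0. -1.] todo tool mm [470.5  48.3 136.3] F [-1.1  0.4  0.1]
time_s: 3.05
eef_pos: [480.6, 25.3, 136.3]
ee_rot: [0.0, -0.077, 0.997, -0.0]
force: [0.3, 0.4, 0.2]
grip_width: 0.002
grip_force: 0.0
pin [([280.0, 179.0], [275, 174, 12, 11, 101])] knob [([275.8, 147.9], [271, 140, 11, 18, 146])]
t 3.1 [480.4  25.3 136.3] yaxis [-0.153  0.988 -0.   ] z [ 0.  0. -1.] todo tool mm [478.6  48.3 136.2] F [-0.5  0.3 -1. ]
```

```bash
for i in 1; do python3 -m jog '[[-0.004,0,0,0,0,0,0],[-0.004,0,0,0,0,0,0]]'|grep -E "force|pos"; python3 w.py; done
```

```text
eef_pos: [488.3, 26.5, 136.3]
force: [-1.3, 0.9, 0.0]
grip_force: 0.4
pin [([280.0, 179.0], [275, 174, 12, 11, 103])] knob [([272.7, 148.1], [268, 140, 11, 18, 148])]
t 3.35 [488.8  26.6 136.3] yaxis [-0.153  0.988 -0.   ] z [ 0.001 -0.    -1.   ] todo tool mm [487.2  48.3 136.1] F [-0.4 -0.2 -0.8]
```

```bash
python3 -m jog '[[-0.004,0,0,0,0,0,0],[-0.003,0,0,0,0,0,0]]'|grep -E "force|pos"; python3 w.py
```

```text
eef_pos: [495.3, 27.6, 136.3]
force: [-0.2, -0.2, -0.0]
grip_force: 0.3
pin [([280.0, 179.0], [275, 174, 12, 11, 104])] knob [([269.6, 148.2], [264, 140, 12, 18, 152])]
t 3.6 [495.6  27.6 136.3] yaxis [-0.153  0.988 -0.   ] z [ 0.  0. -1.] todo tool mm [494.1  48.3 136.1] F [-1.1  0.  -0.2]
```

```bash
python3 -m jog '[[-0.003,0,0,0,0,0,0],[-0.003,0,0,0,0,0,0]]'|grep -E "force|pos"; python3 w.py
```

```text
eef_pos: [501.1, 28.5, 136.3]
force: [-0.2, 0.2, 0.4]
grip_force: 0.3
pin [([280.0, 179.1], [275, 174, 12, 11, 102])] knob [([267.0, 148.7], [262, 141, 11, 18, 145])]
t 3.85 [501.5  28.5 136.3] yaxis [-0.153  0.988 -0.   ] z [ 0.  0. -1.] todo tool mm [500.   48.3 136.1] F [ 0.4 -0.  -1. ]
```

```bash
python3 -m jog '[[-0.003,0,0,0,0,0,0],[-0.003,0,0,0,0,0,0]]'|grep -E "force|pos"; python3 w.py
```

```text
eef_pos: [507.0, 29.5, 136.3]
force: [-1.7, -0.2, -1.0]
grip_force: 0.3
pin [([276.8, 179.7], [272, 174, 11, 12, 99])] knob [([264.4, 149.2], [259, 141, 12, 18, 149])]
t 4.1 [507.4  29.5 136.3] yaxis [-0.153  0.988 -0.   ] z [ 0.  0. -1.] todo tool mm [506.   48.3 136.1] F [ 0.6 -0.6  0.2]
```

```bash
python3 -m jog '[[-0.003,0,0,0,0,0,0],[-0.002,0,0,0,0,0,0]]'|grep -E "force|pos"; python3 w.py
```

```text
eef_pos: [511.9, 30.2, 136.2]
force: [-0.6, -0.5, 0.1]
grip_force: 0.3
pin [([277.4, 180.3], [272, 175, 12, 11, 100])] knob [([262.2, 149.7], [257, 142, 11, 18, 144])]
t 4.35 [512.1  30.2 136.3] yaxis [-0.153  0.988 -0.   ] z [ 0.  0. -1.] todo tool mm [510.8  48.3 136.2] F [-0.3 -0.1 -0.9]
```

```bash
python3 -m jog '[[-0.003,0,0,0,0,0,0],[-0.002,0,0,0,0,0,0]]'|grep -E "force|pos"; python3 w.py
```

```text
eef_pos: [516.9, 31.0, 136.3]
force: [-0.9, 0.3, -0.0]
grip_force: 0.3
pin [([278.3, 180.3], [273, 176, 12, 9, 78])] knob [([260.1, 150.4], [255, 143, 11, 17, 142])]
t 4.6 [517.1  31.  136.3] yaxis [-0.153  0.988 -0.   ] z [ 0.  0. -1.] todo tool mm [515.8  48.3 136.2] F [-0.1 -0.2 -0.4]
```

The pin's image shifted at TCP x≈504, so it has dropped. The catch should come within about 20 mm, so I slow down.

```bash
python3 -m jog '[[-0.002,0,0,0,0,0,0],[0,0,0,0,0,0,0]]'|grep -E "force|pos"; python3 w.py
```

```text
eef_pos: [518.9, 31.3, 136.3]
force: [-0.1, -0.3, -0.9]
grip_force: 0.0
pin [([279.0, 181.1], [274, 177, 12, 9, 76])] knob [([259.2, 150.8], [254, 143, 11, 18, 141])]
t 4.85 [518.8  31.3 136.3] yaxis [-0.153  0.988 -0.   ] z [ 0. -0. -1.] todo tool mm [517.6  48.3 136.2] F [0.8 0.1 0.8]
```

```bash
python3 -m jog '[[-0.002,0,0,0,0,0,0],[0,0,0,0,0,0,0]]'|grep -E "force|pos"; python3 w.py
```

```text
eef_pos: [520.8, 31.6, 136.3]
force: [0.2, -0.0, -0.1]
grip_force: 0.0
pin [([279.1, 181.2], [274, 177, 12, 9, 74])] knob [([258.3, 151.3], [254, 143, 10, 18, 143])]
t 5.1 [520.8  31.6 136.3] yaxis [-0.153  0.988 -0.   ] z [ 0. -0. -1.] todo tool mm [519.6  48.3 136.2] F [ 0.5  0.6 -0. ]
```

```bash
python3 -m jog '[[-0.002,0,0,0,0,0,0],[0,0,0,0,0,0,0]]'|grep -E "force|pos"; python3 w.py
```

```text
eef_pos: [522.8, 31.9, 136.3]
force: [-1.0, -0.4, -0.5]
grip_force: 0.0
pin [([279.0, 181.5], [274, 177, 12, 9, 68])] knob [([257.5, 151.4], [253, 143, 10, 18, 143])]
t 5.35 [522.8  31.9 136.3] yaxis [-0.153  0.988 -0.   ] z [ 0. -0. -1.] todo tool mm [521.5  48.3 136.2] F [-0.4  0.  -0.1]
```

Run:
```python
from h import *
im=eyes.capture('side')
cv2.imwrite('pics/crop3.png',cv2.resize(im[120:220,225:325],None,fx=5,fy=5,interpolation=2)[:,:,::-1])
```

```text
(no output)
```

View pics/crop3.png

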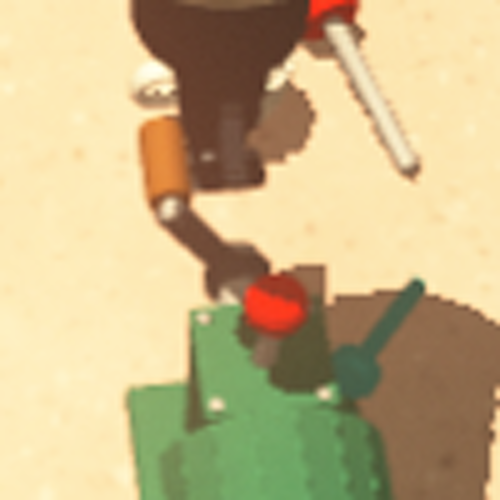

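The upper part of the pin head lies in shadow. The two look-alike pins beside it have toppled: turquoise head now at (296,194), big red at (291,123). I check what is touching them before going on.

Run:
```python
from h import *
I={n:eyes.capture(n) for n in('side','top')}
o=np.zeros((520,800,3),np.uint8)
a=cv2.resize(I['side'][90:220,230:430],(400,260),interpolation=2)
o[:260,:400]=a;o[:390,400:]=cv2.resize(I['top'][140:335,170:370],(400,390),interpolation=2)
cv2.imwrite('pics/p4.png',o[:,:,::-1])
for n,u in(('side',(296,194)),('side',(309,177)),('side',(291,123)),('side',(307,153))):print(onz(n,u,10))
print(sense()['joints'])
```

```text
[444.97954923  71.19906798  10.        ]
[410.85075414  20.78620288  10.        ]
[ 455.53594815 -149.40357591   10.        ]
[414.06350156 -52.44021767  10.        ]
[-1.63101143e-01  4.18358041e-01  1.64308296e+00  4.83750328e-05
  1.07988630e+00 -1.88705275e+00]
```

View pics/p4.png

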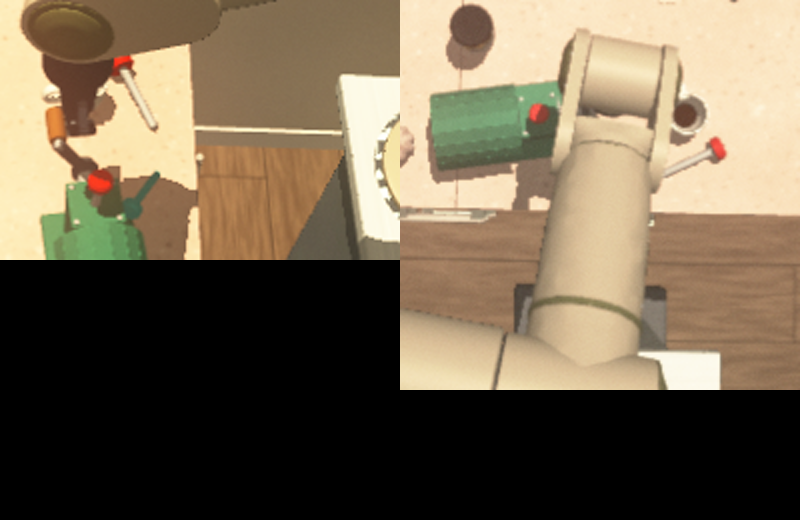

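Both pins have toppled and lie flat on the worktop, clear of the mug and the crank, and nothing of the arm is near them now. The wanted pin and the crank are undisturbed, so I continue towards the catch.

```bash
python3 -m jog '[[-0.002,0,0,0,0,0,0],[0,0,0,0,0,0,0]]'|grep -E "force|pos"; python3 w.py
```

```text
eef_pos: [524.4, 32.2, 136.1]
force: [-1.4, -0.9, -0.6]
grip_force: 0.8
pin [([279.2, 181.9], [274, 178, 12, 8, 62])] knob [([256.8, 151.6], [252, 144, 11, 18, 142])]
t 5.75 [524.4  32.2 136.1] yaxis [-0.153  0.988  0.   ] z [-0.001  0.    -1.   ] todo tool mm [523.1  48.2 136.5] F [-0.8 -1.8 -1.1]
```

```bash
python3 -m jog '[[-0.002,0,0,0,0,0,0],[0,0,0,0,0,0,0]]'|grep -E "force|pos"; python3 w.py
```

```text
eef_pos: [526.0, 32.5, 135.7]
force: [-4.8, -0.4, -3.2]
grip_force: 2.4
pin [([279.6, 182.1], [275, 179, 11, 7, 54])] knob [([256.3, 152.0], [252, 144, 10, 18, 143])]
t 6.0 [526.   32.5 135.8] yaxis [-0.153  0.988  0.   ] z [-0.002  0.    -1.   ] todo tool mm [524.5  48.1 136.8] F [-5.2 -0.7 -3.2]
```

```bash
python3 -m jog '[[-0.002,0,0,0,0,0,0],[0,0,0,0,0,0,0]]'|grep -E "force|pos"; python3 w.py
```

```text
eef_pos: [527.4, 32.8, 135.4]
force: [-6.8, -1.5, -4.9]
grip_force: 3.6
pin [([279.8, 182.4], [275, 180, 11, 6, 49])] knob [([255.5, 152.1], [251, 144, 10, 18, 145])]
t 6.25 [527.4  32.8 135.4] yaxis [-0.153  0.988  0.001] z [-0.004  0.    -1.   ] todo tool mm [525.7  48.1 137.4] F [-7.2 -1.3 -4.6]
```

```bash
python3 -m jog '[[-0.002,0,0,0,0,0,0],[0,0,0,0,0,0,0]]'|grep -E "force|pos"; python3 w.py
```

```text
eef_pos: [528.6, 33.0, 134.9]
force: [-10.4, -2.5, -5.9]
grip_force: 5.1
pin [([279.7, 182.5], [275, 180, 11, 6, 46])] knob [([255.2, 152.5], [250, 144, 11, 19, 143])]
t 6.5 [528.6  33.  134.9] yaxis [-0.153  0.988  0.001] z [-0.006 -0.    -1.   ] todo tool mm [526.6  48.  138.2] F [-9.3 -2.3 -6.3]
```

```bash
python3 -m jog '[[-0.002,0,0,0,0,0,0],[0,0,0,0,0,0,0]]'|grep -E "force|pos"; python3 w.py
```

```text
eef_pos: [529.8, 33.2, 134.5]
force: [-12.4, -3.6, -7.2]
grip_force: 6.7
pin [([279.8, 182.7], [275, 180, 11, 6, 41])] knob []
t 6.75 [529.8  33.3 134.5] yaxis [-0.153  0.988  0.001] z [-0.009 -0.    -1.   ] todo tool mm [527.5  48.  139.1] F [-12.4  -3.3  -7.2]
```

```bash
python3 -m jog '[[-0.002,0,0,0,0,0,0],[0,0,0,0,0,0,0]]'|grep -E "force|pos"; python3 w.py
```

```text
eef_pos: [531.0, 33.4, 134.0]
force: [-16.9, -4.9, -8.5]
grip_force: 8.4
pin [([280.2, 183.0], [276, 181, 10, 5, 38])] knob []
t 7.0 [530.9  33.5 134. ] yaxis [-0.153  0.988  0.002] z [-0.011 -0.    -1.   ] todo tool mm [528.3  47.9 140. ] F [-16.1  -5.4  -7.8]
```

```bash
python3 -m jog '[[0.006,0,0,0,0,0,0],[0.01,0,0,0,0,0,0],[0.03,0,0,0,0,0,0],[0.03,0,-0.02,0,0,0,0],[0,0,-0.05,0,0,0,0]]'
python3 - <<'E'
from h import *
im=eyes.capture('side');np.save('s2.npy',im)
print(blobs(im,(0,150,60),(6,255,255))[0]);print(blobs(cv2.cvtColor(cv2.imread('pics/side0.png'),cv2.COLOR_BGR2RGB),(0,150,60),(6,255,255))[0])
print([b for b in blobs(im,(5,150,90),(16,255,255),30)[0]])
c=eyes.calibration('side');T=np.linalg.inv(np.array(c['cam_to_world']));K=np.array([[c['fx'],0,c['cx']],[0,c['fy'],c['cy']],[0,0,1.]])
for z in (188,181.5,140):print(z,cv2.projectPoints(np.array([[498,128.,z]]),cv2.Rodrigues(T[:3,:3])[0],T[:3,3],K,np.array(c['dist'],float))[0])
todo([498,128,200])
cv2.imwrite('pics/crop5.png',cv2.resize(im[120:220,225:325],None,fx=5,fy=5,interpolation=2)[:,:,::-1])
E
```

```text
time_s: 7.5
eef_pos: [454.8, 22.6, 203.5]
ee_rot: [-0.005, -0.076, 0.997, 0.002]
force: [2.0, -1.0, 0.8]
grip_width: 0.002
grip_force: 0.0
[([245.1, 14.1], [236, 6, 21, 17, 246]), ([288.5, 121.3], [284, 117, 10, 11, 65]), ([279.9, 180.2], [274, 175, 13, 12, 116])]
[([245.2, 14.0], [235, 6, 22, 17, 248]), ([309.2, 129.6], [303, 123, 14, 14, 140]), ([277.6, 178.6], [272, 173, 12, 12, 116])]
[([247.3, 18.8], [235, 6, 23, 26, 415]), ([271.6, 135.0], [266, 133, 12, 5, 43]), ([256.6, 151.6], [252, 144, 10, 18, 132]), ([221.8, 253.2], [207, 246, 24, 15, 145]), ([186.9, 364.3], [150, 341, 58, 43, 1472])]
188 [[[278.26352412 177.76042829]]]
181.5 [[[278.11312992 179.28867743]]]
140 [[[277.1927523  188.63103402]]]
t 7.55 [460.6  21.8 214.3] yaxis [-0.152  0.988 -0.003] z [ 0.01  -0.002 -1.   ] todo tool mm [-53.   99.3  14.5] F [ 2.7 -0.4 10.6]
```

View pics/crop5.png

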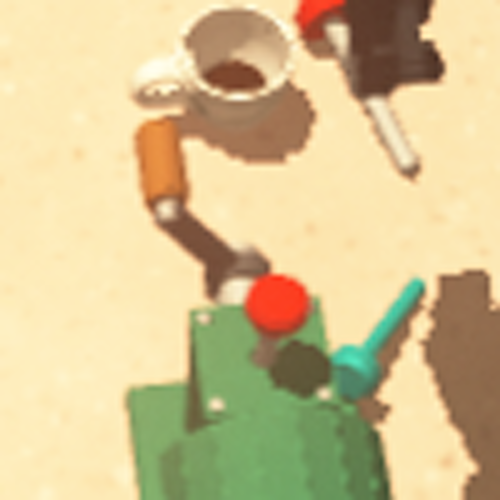

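The crop shows the crank past the top and holding, knob at side (257,152). The pin head is at (280,180), 1.6 px lower than at the start, which matches the predicted 6.5 mm drop (1.5 px). The crank is now unloaded, so I go over the pin.

```bash
python3 -m jog '[[-0.017,0.033,0,0,0,0,0],[-0.017,0.033,0,0,0,0,0],[-0.017,0.033,0,0,0,0,0],[0,0,0,0,0,0,0],[0,0,0,0,0,0,0]]'
python3 - <<'E'
from h import *
todo([496,128,193])
im=eyes.capture('top')
print([b for b in blobs(im,(0,150,90),(9,255,255),8)[0]]);s=eyes.capture('side')
print('from side',onz('side',(279.9,180.2),180.5)-np.array([1,1.8,0]))
o=np.zeros((400,800,3),np.uint8);o[:,:400]=cv2.resize(s[130:230,230:330],(400,400),interpolation=2);o[:,400:]=cv2.resize(im[150:250,190:290],(400,400),interpolation=2)
cv2.imwrite('pics/p6.png',o[:,:,::-1])
E
```

```text
time_s: 8.05
eef_pos: [495.3, 128.2, 206.6]
ee_rot: [0.001, -0.077, 0.997, -0.0]
force: [-0.0, -0.5, 1.0]
grip_width: -0.001
grip_force: 0.0
t 8.05 [495.3 128.2 206.6] yaxis [-0.154  0.988 -0.   ] z [ 0.002  0.    -1.   ] todo tool mm [-0.6 -0.3 13.6] F [-0.  -0.5  1. ]
[([454.9, 171.8], [444, 162, 22, 21, 351]), ([328.6, 213.6], [325, 209, 8, 10, 45])]
from side [493.15959045 127.72491632 180.5       ]
```

View pics/p6.png

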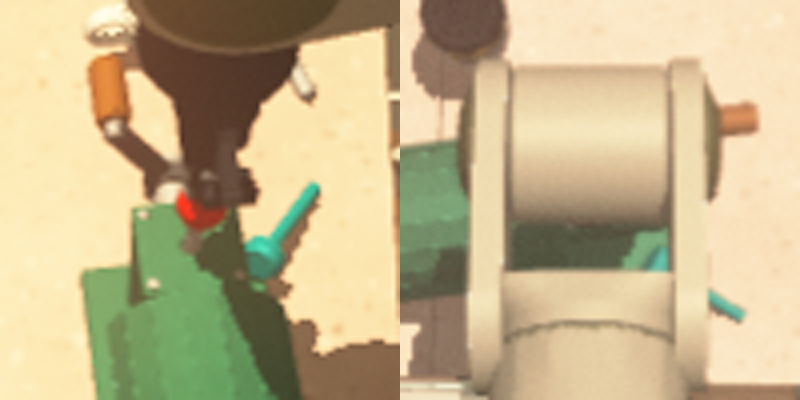

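```bash
cat >> h.py <<'E'
def proj(n,p):
    c=eyes.calibration(n);T=np.linalg.inv(np.array(c['cam_to_world']));K=np.array([[c['fx'],0,c['cx']],[0,c['fy'],c['cy']],[0,0,1.]])
    return cv2.projectPoints(np.array([p],float),cv2.Rodrigues(T[:3,:3])[0],T[:3,3],K,np.array(c['dist'],float))[0].round(1).tolist()
E
python3 - <<'E'
from h import *
gx=np.array([-.153,.988,0]);gy=np.array([-.988,-.153,0])
for t in([522.8,31.9,125.],[495.3,128.2,195.6]):
    for a in(-11,11):
        for b in(-14.5,14.5):print(a,b,proj('side',np.array(t)+a*gy+b*gx))
E
```

```text
-11 -14.5 [[[261.0, 150.4]]]
-11 14.5 [[[262.6, 160.9]]]
11 -14.5 [[[270.3, 149.5]]]
11 14.5 [[[272.1, 159.9]]]
-11 -14.5 [[[273.5, 170.7]]]
-11 14.5 [[[275.5, 182.6]]]
11 -14.5 [[[283.9, 169.6]]]
11 14.5 [[[286.0, 181.5]]]
```

The fingertips span side columns 278–292 and the head 274–286, so the tip sits a little too far towards the robot. I shift about 5 mm away from the robot and then press.

```bash
python3 -m jog '[[-0.005,0,0,0,0,0,0],[0,0,0.006,0,0,0,0],[0,0,0.005,0,0,0,0],[0,0,0,0,0,0,0]]'|grep -E "pos|force"; python3 -m jog '[[0,0,0.002,0,0,0,0],[0,0,0.002,0,0,0,0],[0,0,0.002,0,0,0,0],[0,0,0.002,0,0,0,0],[0,0,0,0,0,0,0]]'|grep -E "pos|force"
```

```text
eef_pos: [499.2, 128.2, 194.3]
force: [0.3, -0.5, 0.5]
grip_force: 0.0
eef_pos: [499.6, 128.5, 187.3]
force: [-1.2, -0.2, -0.7]
grip_force: 0.0
```

```bash
python3 -m jog '[[0,0,0.002,0,0,0,0],[0,0,0.002,0,0,0,0],[0,0,0.002,0,0,0,0],[0,0,0,0,0,0,0]]'|grep -E "pos|force"; python3 -c "
from h import *
todo([498,128,151])
print([b for b in blobs(eyes.capture('side'),(0,150,60),(6,255,255),8)[0]])"
```

```text
eef_pos: [499.4, 128.5, 180.8]
force: [0.6, 0.5, -0.6]
grip_force: 0.0
t 9.45 [499.4 128.5 180.8] yaxis [-0.153  0.988  0.   ] z [-0.001 -0.    -1.   ] todo tool mm [ 1.4 -0.3 29.8] F [ 0.6  0.5 -0.6]
[([245.2, 13.8], [236, 6, 21, 17, 238])]
```

No contact force yet, though the tip is at 170. I look before going on.

Run:
```python
from h import *
s=eyes.capture('side');print([b for b in blobs(s,(0,120,40),(10,255,255),4)[0] if 250<b[0][0]<300])
cv2.imwrite('pics/p7.png',cv2.resize(s[150:220,240:320],None,fx=7,fy=7,interpolation=2)[:,:,::-1])
```

```text
[([262.9, 150.1], [262, 147, 3, 7, 15]), ([272.9, 161.4], [264, 150, 17, 28, 153]), ([293.4, 156.0], [292, 155, 4, 3, 5]), ([289.2, 156.8], [288, 156, 3, 3, 4]), ([288.2, 163.8], [285, 160, 6, 7, 12]), ([261.8, 164.8], [261, 164, 3, 3, 4]), ([264.0, 167.9], [262, 166, 5, 4, 8]), ([286.0, 169.5], [285, 168, 3, 4, 4]), ([267.5, 171.5], [266, 171, 4, 2, 4]), ([277.5, 187.4], [274, 185, 9, 5, 21])]
```

View pics/p7.png

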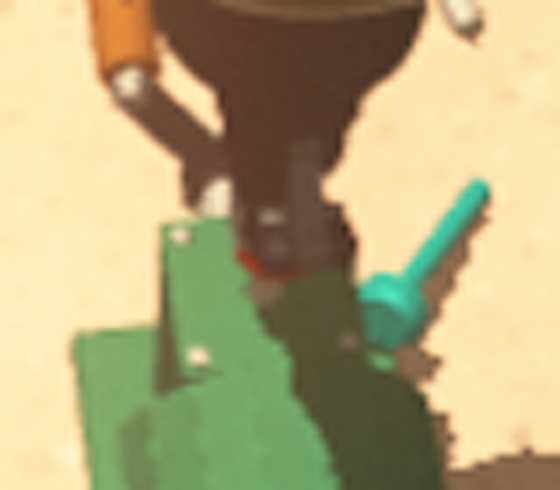

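The head's lower rim is visible right under the fingertips at about (277,187), lower than before (its bottom row went from 186 to 189). I continue in small steps and watch the force.

```bash
cat > v.py <<'E'
from h import *
s=eyes.capture('side');r=[b for b in blobs(s,(0,120,40),(10,255,255),4)[0] if 270<b[0][0]<285 and b[0][1]>180];print(r);todo([498,128,151])
E
python3 -m jog '[[0,0,0.003,0,0,0,0],[0,0,0,0,0,0,0]]'|grep -E "pos|force"; python3 v.py
```

```text
eef_pos: [499.4, 128.4, 177.9]
force: [-0.3, 0.8, 0.2]
grip_force: 0.0
[([276.2, 187.8], [273, 183, 9, 8, 25])]
t 9.8 [499.3 128.5 177.9] yaxis [-0.153  0.988  0.   ] z [-0.001 -0.    -1.   ] todo tool mm [ 1.4 -0.3 26.9] F [-0.1  0.5  1.1]
```

```bash
python3 -m jog '[[0,0,0.003,0,0,0,0],[0,0,0,0,0,0,0]]'|grep -E "pos|force"; python3 v.py
```

```text
eef_pos: [499.4, 128.5, 174.9]
force: [0.6, -0.6, 0.2]
grip_force: 0.0
[([275.4, 188.0], [272, 183, 9, 9, 29])]
t 10.05 [499.4 128.5 174.9] yaxis [-0.153  0.988  0.   ] z [-0.001 -0.    -1.   ] todo tool mm [ 1.4 -0.3 23.9] F [ 0.8 -1.   0. ]
```

```bash
python3 -m jog '[[0,0,0.003,0,0,0,0],[0,0,0,0,0,0,0]]'|grep -E "pos|force"; python3 v.py
```

```text
eef_pos: [499.4, 128.5, 171.9]
force: [0.5, -0.9, -0.1]
grip_force: 0.0
[([275.2, 188.7], [272, 184, 8, 9, 31])]
t 10.3 [499.4 128.5 172. ] yaxis [-0.153  0.988  0.   ] z [-0.001 -0.    -1.   ] todo tool mm [ 1.4 -0.3 21. ] F [ 0.4 -0.2  0.6]
```

The force stays at zero, so I back off and measure the head numerically without anything in front of it.

```bash
python3 -m jog '[[0,0,-0.02,0,0,0,0],[0,0,-0.02,0,0,0,0],[0.03,0,-0.01,0,0,0,0],[0.04,0,0,0,0,0,0],[0,0,0,0,0,0,0]]'|grep -E "pos|force"
python3 - <<'E'
from h import *
for n in('side','top'):
    s=eyes.capture(n);np.save(n+'3.npy',s)
    print(n,[b for b in blobs(s,(0,150,60),(6,255,255),8)[0]])
for z in(188,181.5,160,140):print(z,proj('side',[498,128,z]),proj('top',[498,128,z]))
todo([498,128,151])
E
```

```text
eef_pos: [426.9, 117.8, 222.0]
force: [1.0, 1.1, 0.3]
grip_force: 0.0
side [([245.0, 14.1], [236, 6, 21, 18, 243]), ([289.3, 121.1], [284, 117, 12, 11, 74]), ([277.9, 185.3], [272, 180, 12, 12, 110])]
top [([453.6, 172.9], [442, 162, 24, 23, 410]), ([238.9, 193.7], [235, 192, 9, 4, 29]), ([328.6, 213.6], [325, 209, 8, 10, 46])]
188 [[[278.3, 177.8]]] [[[238.4, 193.9]]]
181.5 [[[278.1, 179.3]]] [[[238.4, 194.1]]]
160 [[[277.6, 184.2]]] [[[238.5, 194.7]]]
140 [[[277.2, 188.6]]] [[[238.5, 195.3]]]
t 10.9 [430.3 117.8 222.6] yaxis [-0.152  0.988 -0.   ] z [ 0.001 -0.    -1.   ] todo tool mm [-68.4  -0.2  71.7] F [-0.1 -0.5  1.3]
```

The head now sits 6.7 px lower (about 159 mm), upright, and stays there. Pressing works. I go back and press fully home.

```bash
python3 -m jog '[[-0.035,0,0,0,0,0,0],[-0.034,0,0.02,0,0,0,0],[0,0,0.02,0,0,0,0],[0,0,0.008,0,0,0,0],[0,0,0,0,0,0,0]]'|grep -E "pos|force"; python3 -m jog '[[0,0,0.004,0,0,0,0],[0,0,0.004,0,0,0,0],[0,0,0.003,0,0,0,0],[0,0,0.003,0,0,0,0]]'|grep -E "pos|force"; python3 v.py
```

```text
eef_pos: [498.4, 128.3, 173.3]
force: [0.1, -0.1, -0.1]
grip_force: 0.0
eef_pos: [499.1, 128.4, 160.9]
force: [0.7, 0.8, 4.3]
grip_force: 2.0
[([274.5, 190.7], [272, 187, 7, 8, 22])]
t 11.85 [498.6 128.3 160.1] yaxis [-0.153  0.988 -0.   ] z [ 0. -0. -1.] todo tool mm [ 0.6 -0.2  9.1] F [-0.3 -0.3 -0.4]
```

```bash
python3 -m jog '[[0,0,0.003,0,0,0,0],[0,0,0.003,0,0,0,0],[0,0,0.002,0,0,0,0],[0,0,0,0,0,0,0]]'|grep -E "pos|force"; python3 v.py;  python3 -m jog '[[0,0,0.002,0,0,0,0],[0,0,0.002,0,0,0,0],[0,0,0,0,0,0,0]]'|grep -E "pos|force"; python3 v.py
```

```text
eef_pos: [498.3, 128.3, 151.7]
force: [0.0, 0.5, -0.5]
grip_force: 0.0
[([274.4, 180.6], [273, 178, 4, 7, 12]), ([273.8, 191.9], [271, 188, 7, 8, 28])]
t 12.3 [498.3 128.4 151.9] yaxis [-0.153  0.988  0.   ] z [-0.001  0.    -1.   ] todo tool mm [ 0.4 -0.3  0.9] F [0.  0.3 0.5]
eef_pos: [498.7, 128.4, 150.9]
force: [-10.4, -1.5, 26.5]
grip_force: 13.0
[([273.8, 192.1], [271, 188, 7, 8, 25])]
t 12.65 [498.7 128.4 150.9] yaxis [-0.153  0.988 -0.001] z [ 0.002 -0.    -1.   ] todo tool mm [ 0.8 -0.3 -0.1] F [-11.1  -1.2  25.7]
```

The pin stops hard at tip height 140 mm with 26 N, so the head is flush. I retreat and check.

```bash
python3 -m jog '[[0,0,-0.02,0,0,0,0],[0,0,-0.03,0,0,0,0],[0.02,0,-0.03,0,0,0,0],[0.04,0,0,0,0,0,0],[0.03,0,0,0,0,0,0]]'|grep -E "pos|force"; python3 -m jog '[[0,0,0,0,0,0,0]]'|grep force
python3 - <<'E'
from h import *
I={n:eyes.capture(n) for n in('side','top')}
for n in I: print(n,[b for b in blobs(I[n],(0,150,60),(6,255,255),8)[0]])
print([b for b in blobs(I['side'],(5,150,90),(16,255,255),30)[0] if b[0][0]>225])
todo([498,128,151])
o=np.zeros((400,800,3),np.uint8);o[:,:400]=cv2.resize(I['side'][120:320,190:330],(400,400),interpolation=2);o[:,400:]=cv2.resize(I['top'][130:250,140:340],(400,400),interpolation=2)
cv2.imwrite('pics/p8.png',o[:,:,::-1])
E
```

```text
eef_pos: [408.2, 114.5, 228.5]
force: [-0.4, -0.9, -0.1]
grip_force: 0.0
force: [0.3, -0.6, 0.5]
grip_force: 0.0
side [([245.2, 13.7], [236, 6, 21, 17, 236]), ([289.3, 121.1], [284, 117, 12, 11, 72]), ([277.1, 189.7], [272, 184, 11, 12, 102])]
top [([453.7, 172.8], [442, 162, 24, 23, 403]), ([238.8, 196.1], [235, 192, 9, 9, 66]), ([328.6, 213.6], [325, 209, 8, 10, 45])]
[([247.2, 18.7], [235, 6, 23, 26, 424]), ([289.9, 122.2], [284, 117, 13, 11, 57]), ([271.6, 135.0], [266, 133, 12, 5, 43]), ([258.2, 151.2], [254, 143, 10, 18, 135]), ([277.6, 190.2], [271, 184, 13, 13, 41])]
t 13.35 [409.9 114.6 228.6] yaxis [-0.152  0.988 -0.   ] z [ 0.001  0.    -1.   ] todo tool mm [-89.   -0.2  77.7] F [ 0.7 -0.2 -0.7]
```

View pics/p8.png

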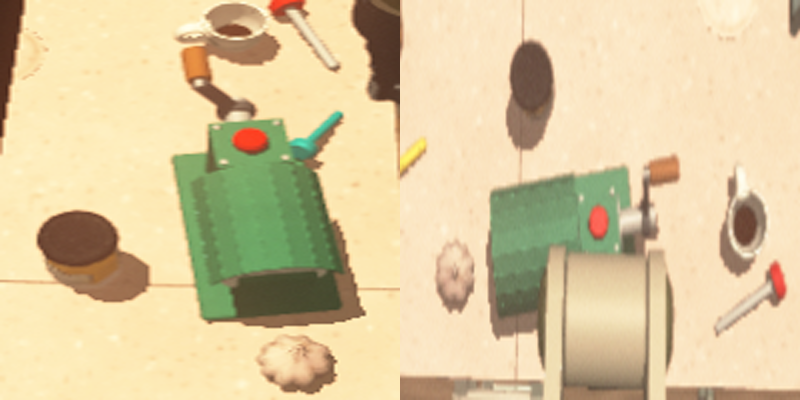

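The red head lies flush on the housing at side (277,190): it moved 11.1 px against 10.9 predicted for 48 mm. The crank is past the top at (258,151), and the jar, garlic and mug are in place. The yellow look-alike toppled too, though the arm never went near it, so I take it those pins fell on their own. Handing in.

```bash
python3 -c "
from rig import finish_job
print(finish_job())"
```

```text
the job is handed in; nothing more can be done
None
```

The job is handed in at about 13 s: the crank is caught past the top after a push of about 19 N, the red-headed pin is pressed flush on the housing, and the jar, garlic and mug are unmoved; all three look-alike pins toppled during the run, apparently on their own, and two of them were seen lying on the worktop (the yellow one only partly in view).

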